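# Sweep a spares case shut and lock it

## Task

The blue spares case has to go back on the rack, so shut it. Run the fingertips lightly along the row from the lug end, sweeping the four lids over one after the other the way they fold, and press them down flush; then push the orange thumb lug along the front edge as far as it goes, so that the hooks slide over the lid tabs. Nothing needs gripping: do not lift, tip or shove the case or lean on it hard, and leave the jars, the stamp and the tape beside it where they are.

Things in the scene. Friction and masses are not known exactly. Their poses are not given: they have to be found in the camera images.
- spares_case: Dark blue plastic case, a row of four compartments, loose on the table, about 1.6 kg. Body 92 mm (x) by 236 mm (y, along the row) by 38 mm high; origin at the centre of its underside, z up. Its front (-x, the orange slide side) looks to the robot at yaw 0. With the lids shut its top is flat at 42.5 mm. It slides if pushed sideways with more than about 6 N.
- lid_1 (a joint): Angle (rad) of lid 1, at the lug (+y) end: 0 flush shut, 1.57 upright, 1.8 its stop. White frame, clear window, 84 (case x) x 54 x 4 mm. Hinge axis along case x at y = +114.0, z = 40.5 mm; the lid folds shut towards -y and then covers y = +114.0 to +60.0 mm. Stiff hinge (0.01 N m): it stays where left and must be pressed flush. A tab near its free end sticks out 12 mm in front.
- lid_2 (a joint): Angle (rad) of lid 2, second from the lug end: 0 flush shut, 1.57 upright, 1.8 its stop. White frame, clear window, 84 (case x) x 54 x 4 mm. Hinge axis along case x at y = +56.5, z = 40.5 mm; the lid folds shut towards -y and then covers y = +56.5 to +2.5 mm. Stiff hinge (0.01 N m): it stays where left and must be pressed flush. A tab near its free end sticks out 12 mm in front.
- lid_3 (a joint): Angle (rad) of lid 3, third from the lug end: 0 flush shut, 1.57 upright, 1.8 its stop. White frame, clear window, 84 (case x) x 54 x 4 mm. Hinge axis along case x at y = -1.0, z = 40.5 mm; the lid folds shut towards -y and then covers y = -1.0 to -55.0 mm. Stiff hinge (0.01 N m): it stays where left and must be pressed flush. A tab near its free end sticks out 12 mm in front.
- lid_4 (a joint): Angle (rad) of lid 4, at the -y end: 0 flush shut, 1.57 upright, 1.8 its stop. White frame, clear window, 84 (case x) x 54 x 4 mm. Hinge axis along case x at y = -58.5, z = 40.5 mm; the lid folds shut towards -y and then covers y = -58.5 to -112.5 mm. Stiff hinge (0.01 N m): it stays where left and must be pressed flush. A tab near its free end sticks out 12 mm in front.
- lid_1_edge (a point): Point on the upper face of lid 1, on its centre line, 46 mm from its hinge and 8 mm from its free edge; it moves with the lid. Shut, it lies 42.5 mm above the table.
- lid_2_edge (a point): Point on the upper face of lid 2, on its centre line, 46 mm from its hinge and 8 mm from its free edge; it moves with the lid. Shut, it lies 42.5 mm above the table.
- lid_3_edge (a point): Point on the upper face of lid 3, on its centre line, 46 mm from its hinge and 8 mm from its free edge; it moves with the lid. Shut, it lies 42.5 mm above the table.
- lid_4_edge (a point): Point on the upper face of lid 4, on its centre line, 46 mm from its hinge and 8 mm from its free edge; it moves with the lid. Shut, it lies 42.5 mm above the table.
- lock_slide (a joint): Travel (m) of the orange lock slide on the case's front: 0 unlocked, 0.016 locked at its stop; moves towards the case's -y, takes about 1.5 N and stays where left. Its four hooks then lie 2 mm over the tabs of the shut lids; a lid left a few mm up may block them, one left open is missed. Hooks reach 48.5 mm high, only in the strip x = -57 to -49 mm of the case, in front of the lids.
- lock_lug (a point): Centre of the face to push on the slide's orange thumb lug, the face looking to the case's +y; it moves with the slide. The lug, 24 (case x) x 18 x 26 mm high, stands out in front of the case at its +y end, 14 to 40 mm above the table. Unlocked, this point lies at (-69, 118, 27) mm in the case's frame. Push towards the case's -y.
- honey_jar_a: Small jar with grey-green lid and dark seal strip, 63 mm across, 75 mm high, standing to the left of the case; origin at the centre of its underside. Leave alone.
- honey_jar_b: Second such jar, 63 mm across, 75 mm high; origin at the centre of its underside. Leave alone.
- stamp: Stamp with brown wooden handle standing on its plate, 43 x 54 x 83 mm high, to the right of the case; origin at the centre of its underside. Leave alone.
- tape_roll: Roll of cream masking tape lying flat, 104 mm across, 25 mm high; origin at the centre of its underside. Leave alone.

How it is judged:
On the way, in this order (a step that is already met when the one before it is completed fails the run):
1. lid 1, counted from the lug end, has been swept over (below 0.5 rad) (value of joint lid_1 below 0.5 rad), for 0.05 s.
2. lid 2, counted from the lug end, has been swept over (below 0.5 rad) (value of joint lid_2 below 0.5 rad), for 0.05 s.
3. lid 3, counted from the lug end, has been swept over (below 0.5 rad) (value of joint lid_3 below 0.5 rad), for 0.05 s.
4. lid 4, counted from the lug end, has been swept over (below 0.5 rad) (value of joint lid_4 below 0.5 rad), for 0.05 s.
5. the lock slide is home (14 mm or more) with all four lids flush (below 0.06 rad) (value of joint lock_slide above 0.014 m and value of joint each of lid_1, lid_2, lid_3, lid_4 below 0.06 rad), for 0.2 s.
At the end, for the whole second after the job is handed in: All four lids are flush (each below 0.06 rad) and the lock slide is home (14 of its 16 mm or more), so that its hooks lie over the lid tabs; the case stands flat within 40 mm of where it was, at rest; jars, stamp and tape are upright and within 20 mm of where they were (all of step 5 and distance of spares_case from where it was at the start of the episode below 0.04 m and height (world z) of spares_case below 0.004 m and angle between spares_case's own z axis and vertical below 0.05 rad and linear speed of spares_case below 0.01 m/s and distance of each of honey_jar_a, honey_jar_b, stamp, tape_roll from where it was at the start of the episode below 0.02 m and angle between each of honey_jar_a, honey_jar_b, stamp, tape_roll's own z axis and vertical below 0.15 rad); the robot touches nothing.
It fails at once if the case is lifted (more than 10 mm) or tipped (more than 0.12 rad) (height (world z) of spares_case above 0.01 m or angle between spares_case's own z axis and vertical above 0.12 rad).
It fails at once if the case is shoved more than 40 mm away (distance of spares_case from where it was at the start of the episode above 0.04 m).
It fails at once if the case or its lids are pressed with more than 40 N (contact force between the arm and spares_case above 40 N).
It fails at once if a jar, the stamp or the tape is knocked over or moved more than 20 mm (not (distance of honey_jar_a from where it was at the start of the episode below 0.02 m and angle between honey_jar_a's own z axis and vertical below 0.15 rad) or not (distance of honey_jar_b from where it was at the start of the episode below 0.02 m and angle between honey_jar_b's own z axis and vertical below 0.15 rad) or not (distance of stamp from where it was at the start of the episode below 0.02 m and angle between stamp's own z axis and vertical below 0.15 rad) or not (distance of tape_roll from where it was at the start of the episode below 0.02 m and angle between tape_roll's own z axis and vertical below 0.15 rad)).
It also fails if it takes over 64 s, if anything falls off the work surface, if the arm or the gripper's body presses on something with over 40 N, if the wrist force passes 120 N, or if a joint passes its speed limit or range.

## Robot

A 6-joint arm with a two-finger parallel gripper is mounted at the origin on a cart in front of the work surface, level with it; the furniture and walls round the work are solid. World frame = base frame: x ahead of the robot, y to its left, z up, the work surface at z = 0. Lengths are in m, angles in rad, forces in N, time in s.
With the tool pointing down it reaches from about 0.325 to 0.775 m from the base axis. Payload 5.5 kg.
Tool frame: the origin (TCP) lies between the finger pads; the fingertips stand 14 mm ahead of it and the grasp point (between the pads) lies 5 mm behind it; z points along the fingers, y is the line along which they close (so a half turn about z gives the same grasp; the last joint's range is limited). The gripper opens to 85 mm and grips with 20 to 120 N. Pads are 22 mm wide; open, the fingers measure 114 mm over their backs; the gripper's body (76 mm by 85 mm) begins 54 mm behind the grasp point. The pads swing forward as they close: fully open they stand 13 mm farther back than shut.
Start: joints at [1.2, 0.091, 1.231, -0, 1.82, -0.057], TCP at [0.185, 0.571, 0.221] pointing down, gripper open.
Joint ranges: [-2.87, 2.87], [-0.86, 2.18], [0.17, 2.46], [-1.51, 4.65], [0.06, 2.69], [-2.65, 2.65]. Speed limits (rad/s): [2.57, 2.57, 3.01, 3.14, 3.14, 3.14].

## Interface

Orientations are given as a unit quaternion [w, x, y, z].
In Python, from station import bot, camrig, sense gives the robot as it stands (bot), with the cameras (camrig) and the readings as plain functions.
- The arm moves only by the tool shift_gripper, called after ">>>" by a JSON object that holds its "name" and its "arguments". Schema: {"type":"object","properties":{"plan":{"type":"array","items":{"type":"object","properties":{"ax":{"type":"number"},"ay":{"type":"number"},"az":{"type":"number"},"x":{"type":"number"},"y":{"type":"number"},"z":{"type":"number"},"aperture":{"type":"number"}},"additionalProperties":false,"required":["aperture"]},"minItems":1,"maxItems":12},"grip_force":{"type":"number"},"only":{"type":"string"},"quiet":{"type":"boolean"},"lines":{"type":"string"}},"required":["plan"],"additionalProperties":false}. plan is a list of rows, 1 to 12 of them, each an object with the fields ax, ay, az (a rotation vector in rad), x, y, z (the shift in m), aperture (the finger opening in m); a field left out counts as zero (the opening has to be given); each row shifts and turns the commanded pose from where the row before left it, along the tool's axes as they then stand; what a row does not reach is not made up. A row lasts 1/8 s, in which the tool goes at most 0.0625 m and 0.188 rad, less where a joint would pass 70% of its speed; a pose out of reach is approached as far as the arm can. The fingers move at their own pace and stop on an object; grip_force is the grip in N (left out, the last holds). Time passes only in rows, so rows that do not move let the fingers close. The tool returns the time, the measured TCP pose, the force, the opening and the grip force at its end. only (a regular expression) keeps the lines of the reply that match it, lines (a string "A,B") keeps lines A to B, and quiet returns only ok. Input that does not fit is refused with a message, and nothing moves.
- sense(): the state, without advancing time (a new reading comes with each control period).
- camrig.camera(name): name is "scene" or "top" or "wrist"; returns the picture (420x560x3 uint8, red, green, blue); there is no depth.
- camrig.camera_model(name): a dict with "camera_matrix" (3x3 intrinsics, pixels), "R" (3x3) and "t" (3): a world point X has camera coordinates R X + t. Camera axes: x right, y down, z forward; pixel columns grow to the right and rows downward; lengths in m; the calibration is good to about 2 mm. A picture is of the moment at which its call begins: read the wrist's pose just before it. camera_model takes no time and is no camera call; for the wrist camera it gives the pose at the moment of the call.
- bot.sign_off(): hands the job in; it is judged then, once.
The state is a dict: "time_s": time; "q": joint angles; "joint_velocities": joint speeds; "joint_efforts": joint torques, N m; "ee_pos": TCP position; "ee_rot": TCP orientation; "force": force on the tool from outside, world axes, zero at the start; "ft_torque": the same for the moment, N m; "finger_gap": finger opening in m; "finger_force": force on a finger pad.
Only numpy, scipy, OpenCV 4.12 (cv2) and the standard library are available. Lean on these libraries where they do the work, as an engineer would, in place of code of your own. Each camera call takes 0.05 s, during which the arm holds its last target. There are 200 camera calls.

## Working session

There is one attempt and no reset: what is moved stays moved. The work goes in short steps, Python scripts to look and compute and a tool call to move; the robot and the scene stay as the last step left them, time stands still between calls to the robot, and variables do not carry over. Pictures are saved under pics/ and viewed, at most 10 in all, crops included, and the job is handed in when it is done.

```bash
mkdir -p pics; ls; python3 - <<'E'
from station import bot, camrig, sense
import cv2
for n in("top","scene"):
    cv2.imwrite(f"pics/{n}0.png",camrig.camera(n)[:,:,::-1])
    m=camrig.camera_model(n);print(n,m)
s=sense();print(s["ee_pos"],s["ee_rot"],s["force"])
E
```

```text
pics
station.py
top {'camera_matrix': array([[484.22646605,   0.        , 274.38922976],
       [  0.        , 484.22646605, 213.27466206],
       [  0.        ,   0.        ,   1.        ]]), 'R': array([[-0.01918694, -0.99968655, -0.01608287],
       [-0.98771201,  0.02144762, -0.15480631],
       [ 0.15510272,  0.01291498, -0.98781392]]), 't': array([0.04984327, 0.53884836, 1.39516789])}
scene {'camera_matrix': array([[383.1517055 ,   0.        , 282.79897431],
       [  0.        , 383.1517055 , 207.65945628],
       [  0.        ,   0.        ,   1.        ]]), 'R': array([[ 0.78163669, -0.6237196 , -0.00423684],
       [-0.42820264, -0.53165373, -0.73074401],
       [ 0.45352682,  0.57299056, -0.68263844]]), 't': array([-0.39267563,  0.28175502,  0.72387332])}
[0.18512474 0.57044371 0.22033049] [-1.88749404e-04  1.56285219e-01  9.87711547e-01 -8.91375072e-04] [ 0.26893173 -0.07972997  0.20470532]
```

View pics/top0.png

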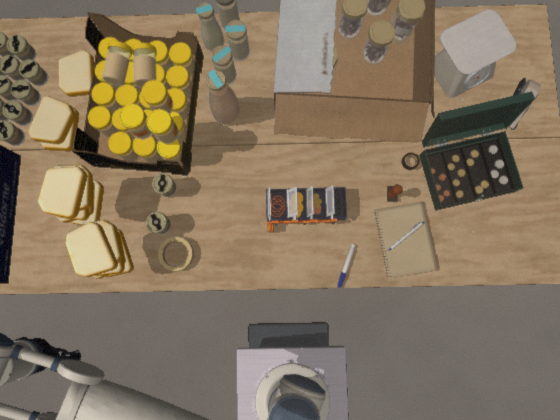

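View pics/scene0.png

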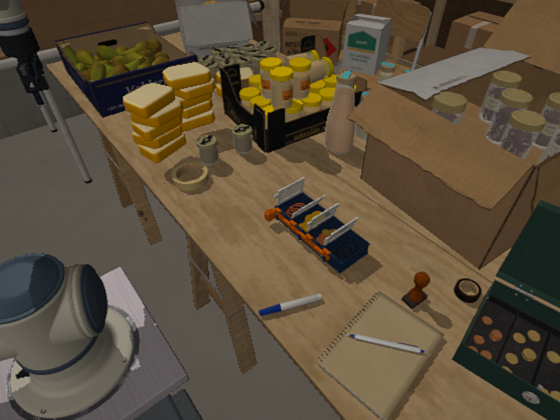

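The top view shows the case at about columns 266–346 and rows 187–222, with the orange lug near (271,228). I'll enlarge that area.

```bash
python3 - <<'E'
import cv2,numpy as np
t=cv2.imread("pics/top0.png")[175:240,255:355]
s=cv2.imread("pics/scene0.png")[170:275,255:375]
cv2.imwrite("pics/topc.png",cv2.resize(t,None,fx=8,fy=8,interpolation=cv2.INTER_CUBIC))
cv2.imwrite("pics/scc.png",cv2.resize(s,None,fx=5.5,fy=5.5,interpolation=cv2.INTER_CUBIC))
E
```

```text
(no output)
```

View pics/topc.png

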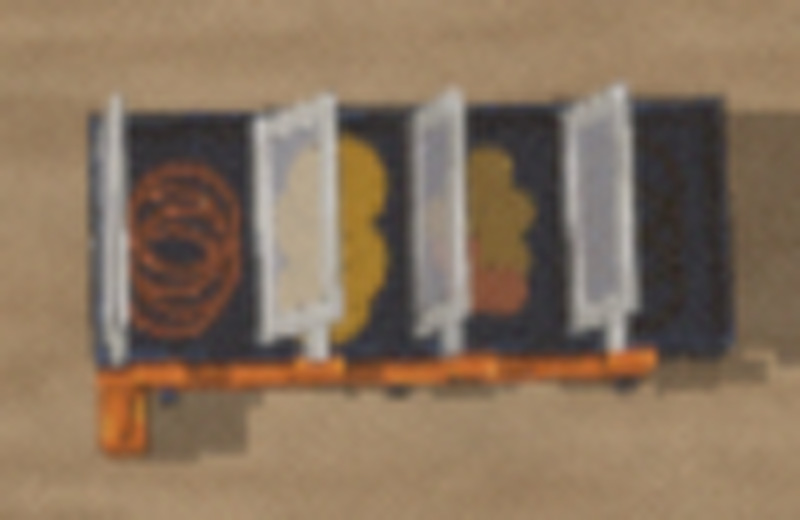

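View pics/scc.png

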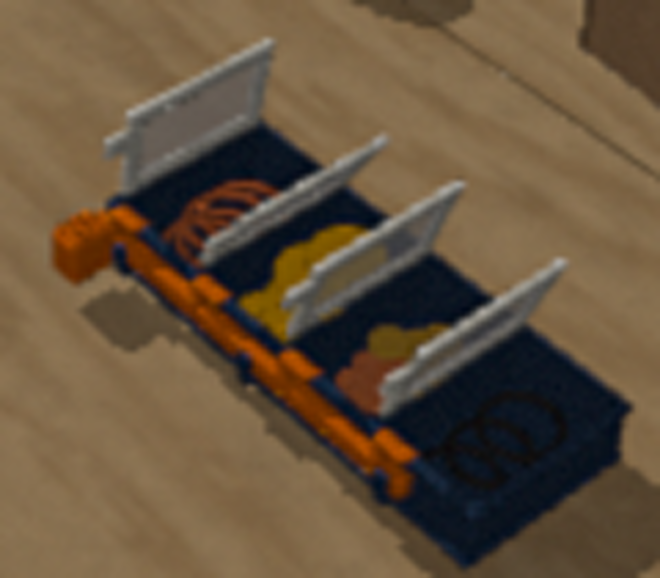

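```bash
cat >h.py <<'E'
import numpy as np,cv2
from station import bot, camrig, sense
from scipy.spatial.transform import Rotation as Ro
def proj(n,X):
    m=camrig.camera_model(n);c=np.asarray(X)@m["R"].T+m["t"];p=c@m["camera_matrix"].T
    return p[:,:2]/p[:,2:]
def world(p,pose):
    x,y,a=pose;p=np.atleast_2d(p);c,s=np.cos(a),np.sin(a)
    return np.c_[x+c*p[:,0]-s*p[:,1],y+s*p[:,0]+c*p[:,1],p[:,2]]
def lid(k,th,d,x,off=0):
    yh=[114,56.5,-1,-58.5][k-1]/1e3
    return [x,yh-d*np.cos(th)+off*np.sin(th),.0405+d*np.sin(th)+off*np.cos(th)]
E
python3 - <<'E'
from h import *
from scipy.optimize import least_squares
up=lambda a,f,o:(np.array(a,float)+.5)/f-.5+o
P=up([[90,113],[723,98],[730,352],[98,455],[147,455]],8,[255,175])
X=np.array([[46,118,38],[46,-118,38],[-46,-118,38],[-81,118,40],[-81,100,40]])/1e3
r=least_squares(lambda q:(proj("top",world(X,q))-P).ravel(),[.5,-.07,0])
print("top",r.x,r.fun.reshape(-1,2).round(1))
# scene: rim corners far-right(-y,+x), near-right, lug outer top, lid1 hinge bottom
S=up([[628,408],[468,520],[55,232]],5.5,[255,170]); XS=np.array([[46,-118,38],[-46,-118,38],[-81,118,40]])/1e3
r2=least_squares(lambda q:np.r_[(proj("top",world(X,q))-P).ravel(),(proj("scene",world(XS,q))-S).ravel()],r.x)
print("both",r2.x,r2.fun.reshape(-1,2).round(1)); q=r2.x
# lid free-edge far corners: top & scene
T=up([[115,95],[330,95],[457,88],[620,85]],8,[255,175]);U=up([[270,42],[384,138],[460,184],[563,262]],5.5,[255,170])
for k in range(1,5):
    f=lambda th:np.r_[(proj("top",world(lid(k,th[0],.054,.042),q))[0]-T[k-1]),(proj("scene",world(lid(k,th[0],.054,.042),q))[0]-U[k-1])]
    a=least_squares(f,[1.4]);print(k,a.x,a.fun.round(1))
s=sense();Rt=Ro.from_quat(np.roll(s["ee_rot"],-1)).as_matrix()
print(np.degrees(np.arctan2(Rt[1,1],Rt[0,1])),Rt.round(3).tolist())
E
```

```text
top [ 5.67953456e-01 -5.53906536e-02  3.30291542e-04] [[ 0.2  0.6]
 [-0.2  0.7]
 [ 0.2 -0.7]
 [-0.1 -0.2]
 [-0.1 -0.3]]
both [ 0.56904111 -0.0561702  -0.00272013] [[ 0.5  0.1]
 [ 0.1  0.4]
 [ 0.4 -0.9]
 [ 0.1 -0.7]
 [ 0.  -0.8]
 [-0.2  0.3]
 [ 0.1 -0.2]
 [-1.8  0.1]]
1 [1.46717088] [ 0.1 -0.3 -0.2  0.1]
2 [1.08118329] [-0.1 -0.4 -0.1  0.2]
3 [1.31358663] [-0.  -0.2 -0.4  0.4]
4 [1.27567625] [ 0.2 -0.2 -0.6  0.3]
72.0173126442657 [[-0.951, 0.309, -0.001], [0.309, 0.951, -0.002], [0.0, -0.002, -1.0]]
```

Case is at (0.568, -0.056), yaw ≈ 0; the lids stand at about 1.47, 1.08, 1.31 and 1.28 rad. Next: close the fingers, square the tool up and move over the lug end.

>>> {"name": "shift_gripper", "arguments": {"plan": [{"az":-0.157, "aperture":0}, {"az":-0.157, "aperture":0}, {"x":-0.0383, "y":-0.046, "aperture":0}, {"x":-0.0383, "y":-0.046, "aperture":0}, {"x":-0.0383, "y":-0.046, "aperture":0}, {"x":-0.0383, "y":-0.046, "aperture":0}, {"x":-0.0383, "y":-0.046, "aperture":0}, {"x":-0.0383, "y":-0.046, "aperture":0}, {"x":-0.0383, "y":-0.046, "aperture":0}, {"x":-0.0383, "y":-0.046, "aperture":0}, {"x":-0.0383, "y":-0.046, "aperture":0}, {"x":-0.0383, "y":-0.046, "aperture":0}], "grip_force": 20}}

```text
time_s: 1.6
ee_pos: [0.5692, 0.1091, 0.2209]
ee_rot: [-0.0, -0.0, 1.0, 0.0]
force: [-0.2, 1.4, -0.1]
finger_gap: 0.0001
finger_force: 0.0
```

>>> {"name": "shift_gripper", "arguments": {"plan": [{"z":0.04, "aperture":0}, {"z":0.04, "aperture":0}, {"z":0.04, "aperture":0}, {"y":-0.02, "aperture":0}, {"y":-0.02, "z":-0.001, "aperture":0}, {"y":-0.012, "z":0.004, "aperture":0}, {"y":-0.01, "z":0.006, "aperture":0}, {"y":-0.01, "z":0.008, "aperture":0}, {"y":-0.006, "z":0.01, "aperture":0}, {"y":-0.004, "z":0.008, "aperture":0}, {"aperture":0}]}}

```text
time_s: 2.98
ee_pos: [0.5676, 0.0288, 0.065]
ee_rot: [-0.001, -0.0, 1.0, 0.0]
force: [0.3, 0.3, 0.1]
finger_gap: -0.0002
finger_force: 0.0
```

```bash
python3 - <<'E'
from h import *
cv2.imwrite("pics/s1.png",cv2.resize(camrig.camera("scene")[140:290,230:400,::-1],None,fx=4,fy=4,interpolation=cv2.INTER_CUBIC))
E
```

```text
(no output)
```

View pics/s1.png

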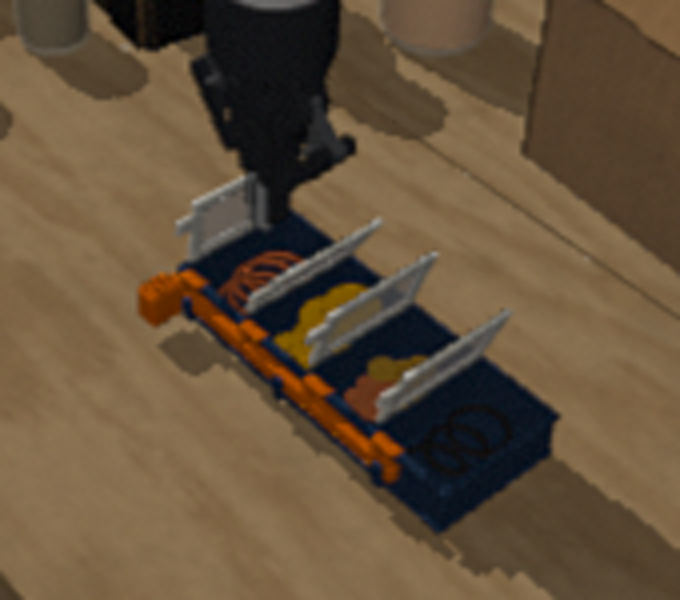

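```bash
python3 - <<'E'
from h import *
s=sense();print(s["ee_pos"],s["time_s"])
e=s["ee_pos"]
q=[.568,-.056,0]
A=[[e[0],e[1],e[2]-.014],[.568,.058,.0405]]+[world([x,y,.038],q)[0] for x,y in((.046,.118),(-.046,.118),(.046,-.118),(-.046,-.118))]
print(((proj("scene",A)-[230,140])*4).round())
print(((proj("top",A)-[255,175])*8).round())
im=camrig.camera("top")[:,:,::-1]
a=cv2.resize(im[165:245,235:355],None,fx=5,fy=5,interpolation=cv2.INTER_CUBIC)
w=cv2.resize(camrig.camera("wrist")[:,:,::-1],None,fx=.7,fy=.7)[:400]
o=np.zeros((400+294,600,3),np.uint8)
o[:400]=a;o[400:400+w.shape[0],:w.shape[1]]=w
cv2.imwrite("pics/t2.png",cv2.resize(o,None,fx=.86,fy=.86))
E
```

```text
[0.56803303 0.02894209 0.06579931] 3.025
[[264. 247.]
 [234. 237.]
 [285. 207.]
 [174. 267.]
 [553. 417.]
 [438. 496.]]
[[180. 226.]
 [102. 233.]
 [ 90. 114.]
 [ 94. 357.]
 [720. 100.]
 [730. 343.]]
```

View pics/t2.png

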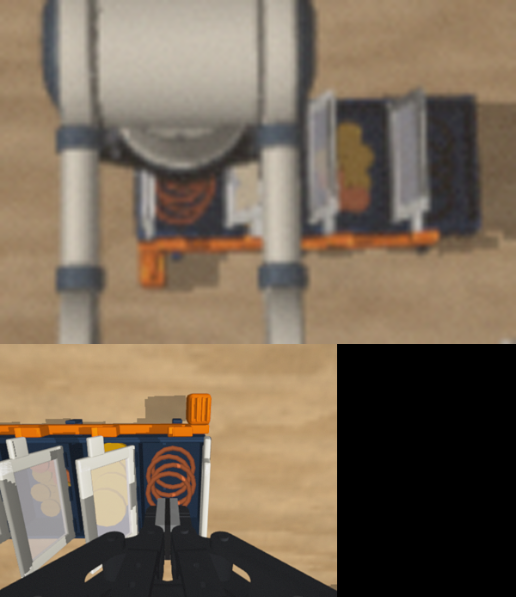

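The fingers stand between lids 1 and 2 while lid 1 still looks upright, so the tip must have missed it. I'll overlay projected points on both views.

```bash
python3 - <<'E'
from h import *
s=sense();e=s["ee_pos"];print(e,s["finger_gap"])
q=[.568,-.056,0]
def draw(n,r,c,h,w,f):
    im=cv2.resize(camrig.camera(n)[r:r+h,c:c+w,::-1],None,fx=f,fy=f,interpolation=cv2.INTER_CUBIC)
    L=[[e[0],e[1],e[2]-.014],[e[0],e[1],e[2]]]
    for p,col in zip((proj(n,L)-[c,r])*f,((0,0,255),(0,255,0))): cv2.circle(im,tuple(int(v) for v in p),3,col,-1)
    for th,col in((1.47,(255,0,255)),(1.75,(255,255,0))):
        P=(proj(n,world([lid(1,th,d,x) for d,x in((0,-.042),(.054,-.042),(.054,.042),(0,.042))],q))-[c,r])*f
        cv2.polylines(im,[P.astype(int)],True,col,1)
    return im
a=draw("scene",150,250,120,90,5);b=draw("wrist",80,130,300,200,2)
o=np.zeros((600,850,3),np.uint8);o[:600,:450]=a;o[:600,450:850]=b
cv2.imwrite("pics/o3.png",cv2.resize(o,(800,565)))
E
```

```text
[0.56850162 0.0291156  0.06666669] 6.516614761115451e-06
```

View pics/o3.png

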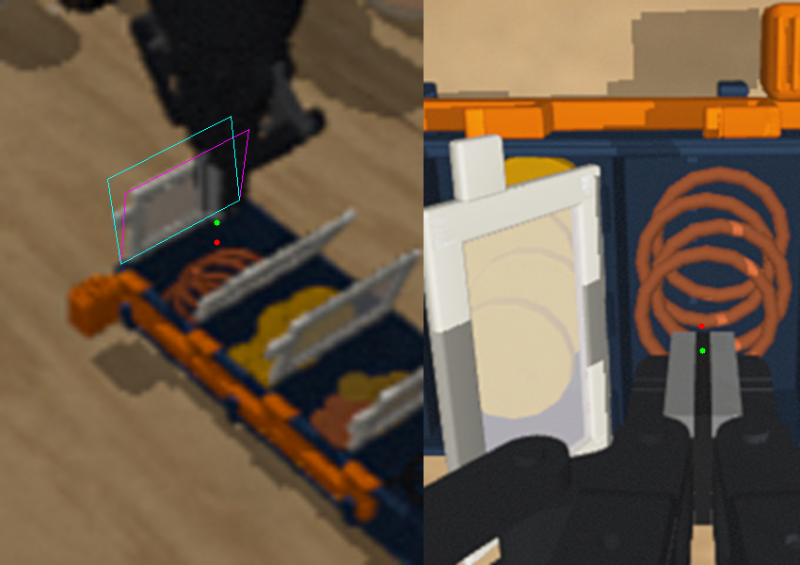

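>>> {"name": "shift_gripper", "arguments": {"plan": [{"z":-0.045, "aperture":0}, {"y":0.02, "z":-0.015, "aperture":0}, {"y":0.04, "aperture":0}, {"y":0.03, "aperture":0}, {"z":0.03, "aperture":0}, {"z":0.02, "aperture":0}, {"aperture":0}]}}

```text
time_s: 4.1
ee_pos: [0.5668, 0.1189, 0.0737]
ee_rot: [-0.002, -0.0, 1.0, -0.0]
force: [0.0, -0.5, -0.2]
finger_gap: -0.0004
finger_force: 0.0
```

```bash
python3 - <<'E'
from h import *
A=np.array
def P(n):
    m=camrig.camera_model(n);return m["camera_matrix"]@np.c_[m["R"],m["t"]]
f=800/850
a=camrig.camera("scene")[140:260,240:340,::-1]; t=camrig.camera("top")[170:240,240:340,::-1]
s=sense();e=s["ee_pos"];print(e)
print("scene tip px x8", (proj("scene",[e-[0,0,.014],e])-[240,140])*4.7)
o=np.zeros((564,800,3),np.uint8)
a=cv2.resize(a,None,fx=4.7,fy=4.7,interpolation=cv2.INTER_CUBIC);o[:a.shape[0],:470]=a
t=cv2.resize(t,None,fx=3.3,fy=3.3,interpolation=cv2.INTER_CUBIC);o[:t.shape[0],470:800]=t[:,:330]
w=cv2.resize(camrig.camera("wrist")[:,:,::-1],(330,248));o[300:548,470:800]=w
cv2.imwrite("pics/p4.png",o)
E
```

```text
[0.56839362 0.11871638 0.07668859]
scene tip px x8 [[160.53896816 191.8065897 ]
 [160.04265866 172.1249136 ]]
```

View pics/p4.png

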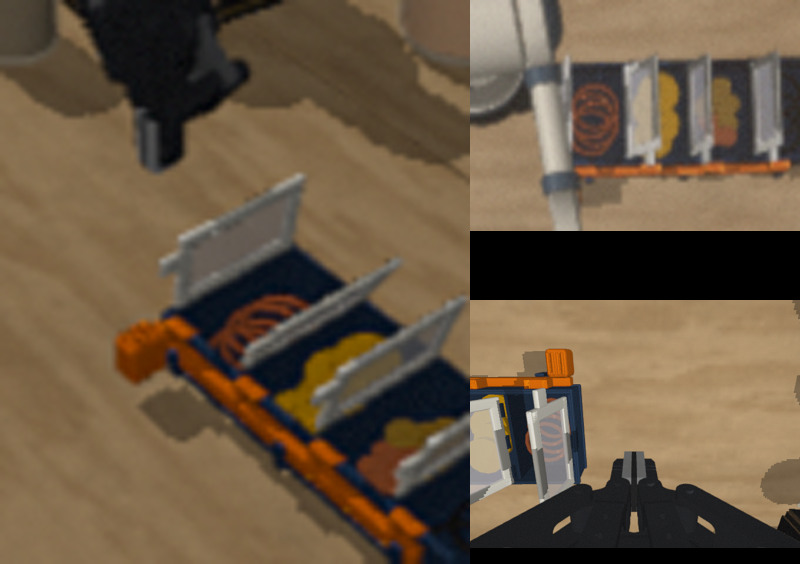

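```bash
python3 - <<'E'
from h import *
def P(n):
    m=camrig.camera_model(n);return m["camera_matrix"]@np.c_[m["R"],m["t"]]
e=sense()["ee_pos"];print(e)
sc=np.array([[152.,170]]).T/4.7+[[240],[140]]
wr=np.array([[(634-470)*560/330,(453-300)*420/248]]).T
X=cv2.triangulatePoints(P("scene"),P("wrist"),sc,wr);X=(X[:3]/X[3]).ravel();print(X,X-e)
print(proj("scene",[X]),sc.T,proj("wrist",[X]),wr.T)
m=camrig.camera_model("wrist");print(-m["R"].T@m["t"]-e,m["R"].round(2))
print(proj("wrist",[e-[0,0,d] for d in(-.01,0,.014)]))
E
```

```text
[0.56885353 0.11867361 0.07743238]
[0.56332923 0.11887591 0.08080332] [-0.0055243   0.0002023   0.00337094]
[[272.43381564 176.10908162]] [[272.34042553 176.17021277]] [[278.47078752 258.44875852]] [[278.3030303  259.11290323]]
[-0.07530395 -0.00019634  0.15267373] [[ 0.    1.    0.  ]
 [ 0.96 -0.    0.29]
 [ 0.29  0.   -0.96]]
[[278.03072932 277.16353759]
 [277.99706127 266.53225872]
 [277.95588553 253.53029597]]
```

>>> {"name": "shift_gripper", "arguments": {"plan": [{"y":-0.03, "aperture":0}, {"y":-0.015, "aperture":0}, {"y":-0.015, "aperture":0}, {"y":-0.008, "aperture":0}, {"y":-0.007, "aperture":0}]}}

```text
time_s: 4.88
ee_pos: [0.5683, 0.0435, 0.0764]
ee_rot: [0.0, -0.0, 1.0, 0.0]
force: [0.4, -0.4, 0.8]
finger_gap: -0.0002
finger_force: 0.1
```

>>> {"name": "shift_gripper", "arguments": {"plan": [{"y":-0.005, "z":0.004, "aperture":0}, {"y":-0.005, "z":0.004, "aperture":0}, {"y":-0.004, "z":0.005, "aperture":0}, {"y":-0.003, "z":0.005, "aperture":0}, {"aperture":0}]}}

```text
time_s: 5.5
ee_pos: [0.5679, 0.0267, 0.0575]
ee_rot: [-0.001, -0.0, 1.0, 0.0]
force: [-0.9, 0.1, -0.1]
finger_gap: 0.0001
finger_force: 0.0
```

```bash
python3 - <<'E'
from h import *
a=camrig.camera("scene")[140:260,240:340,::-1]
a=cv2.resize(a,None,fx=4.7,fy=4.7,interpolation=cv2.INTER_CUBIC)
o=np.zeros((564,800,3),np.uint8);o[:,:470]=a
o[300:548,470:]=cv2.resize(camrig.camera("wrist")[:,:,::-1],(330,248))
cv2.imwrite("pics/p5.png",o)
E
```

```text
(no output)
```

View pics/p5.png

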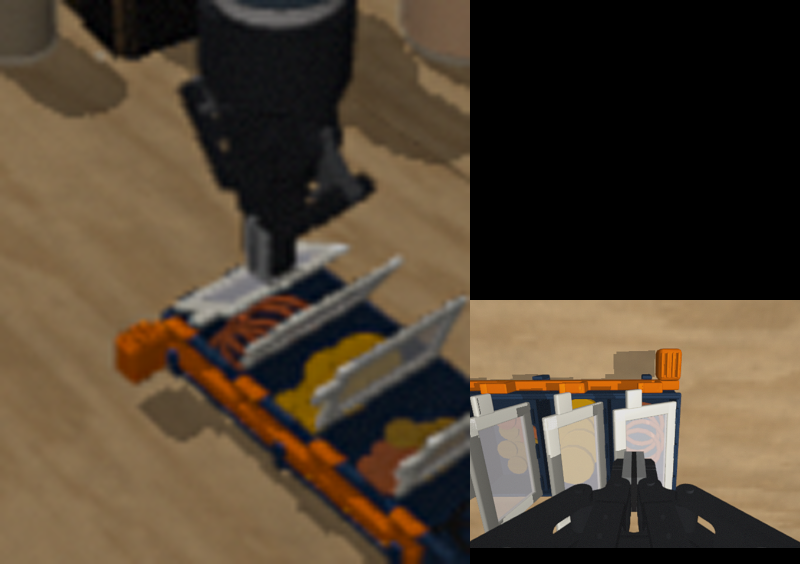

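Lid 1 is folded part-way with the tip resting on it (tip about at the TCP height). Press down and watch the force.

>>> {"name": "shift_gripper", "arguments": {"plan": [{"y":-0.001, "z":0.004, "aperture":0}, {"y":-0.001, "z":0.003, "aperture":0}, {"z":0.002, "aperture":0}, {"aperture":0}]}}

```text
time_s: 6.1
ee_pos: [0.5682, 0.0248, 0.0491]
ee_rot: [-0.0, -0.0, 1.0, 0.0]
force: [0.2, -0.3, -0.7]
finger_gap: -0.0
finger_force: 0.0
```

>>> {"name": "shift_gripper", "arguments": {"plan": [{"z":0.002, "aperture":0}, {"z":0.001, "aperture":0}, {"aperture":0}]}}

```text
time_s: 6.48
ee_pos: [0.5683, 0.0248, 0.0463]
ee_rot: [-0.0, -0.0, 1.0, -0.0]
force: [-0.3, -0.1, 0.2]
finger_gap: -0.0001
finger_force: 0.0
```

>>> {"name": "shift_gripper", "arguments": {"plan": [{"z":0.002, "aperture":0}, {"aperture":0}]}}

```text
time_s: 6.72
ee_pos: [0.5682, 0.0248, 0.0442]
ee_rot: [-0.0, -0.0, 1.0, 0.0]
force: [-0.2, 0.1, 0.4]
finger_gap: -0.0
finger_force: 0.0
```

>>> {"name": "shift_gripper", "arguments": {"plan": [{"z":0.001, "aperture":0}, {"aperture":0}]}}

```text
time_s: 6.98
ee_pos: [0.5683, 0.0248, 0.0433]
ee_rot: [-0.0, -0.0, 1.0, 0.0]
force: [-0.2, 0.8, -1.1]
finger_gap: -0.0001
finger_force: 0.0
```

>>> {"name": "shift_gripper", "arguments": {"plan": [{"z":0.001, "aperture":0}, {"aperture":0}]}}

```text
time_s: 7.22
ee_pos: [0.5683, 0.0248, 0.0423]
ee_rot: [-0.0, -0.0, 1.0, -0.0]
force: [-0.9, 0.3, 0.5]
finger_gap: -0.0
finger_force: 0.0
```

>>> {"name": "shift_gripper", "arguments": {"plan": [{"z":0.001, "aperture":0}, {"aperture":0}]}}

```text
time_s: 7.48
ee_pos: [0.5683, 0.0248, 0.0413]
ee_rot: [-0.0, -0.0, 1.0, 0.0]
force: [-0.1, 0.1, -0.2]
finger_gap: -0.0001
finger_force: 0.0
```

>>> {"name": "shift_gripper", "arguments": {"plan": [{"z":0.001, "aperture":0}, {"aperture":0}]}}

```text
time_s: 7.72
ee_pos: [0.5683, 0.0248, 0.0403]
ee_rot: [-0.0, -0.0, 1.0, -0.0]
force: [1.1, 0.6, -0.1]
finger_gap: 0.0004
finger_force: 0.0
```

>>> {"name": "shift_gripper", "arguments": {"plan": [{"z":0.001, "aperture":0}, {"aperture":0}]}}

```text
time_s: 7.98
ee_pos: [0.5683, 0.0248, 0.0393]
ee_rot: [-0.0, -0.0, 1.0, -0.0]
force: [-0.9, 0.3, -0.4]
finger_gap: 0.0001
finger_force: 0.0
```

>>> {"name": "shift_gripper", "arguments": {"plan": [{"z":0.001, "aperture":0}, {"aperture":0}], "only": "pos|force:"}}

```text
ee_pos: [0.5683, 0.0248, 0.0383]
force: [-0.1, 0.3, -1.0]
finger_force: 0.0
```

>>> {"name": "shift_gripper", "arguments": {"plan": [{"z":0.001, "aperture":0}, {"aperture":0}], "only": "pos|force:"}}

```text
ee_pos: [0.5683, 0.0248, 0.0373]
force: [-0.4, 0.8, -0.1]
finger_force: 0.0
```

>>> {"name": "shift_gripper", "arguments": {"plan": [{"z":0.001, "aperture":0}, {"aperture":0}], "only": "pos|force:"}}

```text
ee_pos: [0.5683, 0.0248, 0.0363]
force: [0.4, 0.6, 0.0]
finger_force: 0.0
```

```bash
cat >>h.py <<'E'
def edge(k,q=(.568,-.056,0),xs=np.linspace(-.04,.04,30)):
    "mean brightness along the lid's free frame for a range of angles, per camera"
    g={n:cv2.resize(cv2.cvtColor(camrig.camera(n),cv2.COLOR_RGB2HSV)[:,:,2],None,fx=1,fy=1) for n in("scene","wrist","top")}
    for n in g:
        o=[]
        for th in np.arange(0,1.5,.1):
            p=proj(n,world([lid(k,th,.051,x,.002) for x in xs],q)).astype(np.float32)
            v=cv2.remap(g[n],p[:,0].copy(),p[:,1].copy(),cv2.INTER_LINEAR);o.append(int(np.median(v)))
        print(n,k,o)
E
python3 - <<'E'
from h import *
for xs in(np.linspace(-.04,-.015,20),):
    edge(1,xs=xs)
edge(2)
E
```

```text
scene 1 [116, 160, 160, 147, 143, 132, 127, 128, 162, 102, 128, 128, 128, 128, 131]
wrist 1 [214, 214, 214, 215, 215, 216, 192, 177, 176, 175, 176, 193, 198, 218, 169]
top 1 [180, 188, 193, 200, 198, 188, 177, 169, 173, 170, 172, 174, 172, 168, 197]
scene 2 [94, 94, 91, 100, 118, 124, 91, 30, 30, 87, 101, 133, 128, 125, 123]
wrist 2 [56, 45, 85, 93, 94, 94, 93, 86, 42, 57, 82, 110, 127, 34, 36]
top 2 [123, 125, 131, 141, 153, 168, 182, 187, 179, 146, 133, 153, 165, 162, 155]
```

>>> {"name": "shift_gripper", "arguments": {"plan": [{"z":0.002, "aperture":0}, {"aperture":0}], "only": "pos|force:"}}

```text
ee_pos: [0.5682, 0.0248, 0.0341]
force: [0.1, 0.1, -0.3]
finger_force: 0.0
```

>>> {"name": "shift_gripper", "arguments": {"plan": [{"z":0.001, "aperture":0}, {"aperture":0}], "only": "pos|force:"}}

```text
ee_pos: [0.5683, 0.0248, 0.0333]
force: [0.6, 0.3, -0.1]
finger_force: 0.0
```

>>> {"name": "shift_gripper", "arguments": {"plan": [{"z":0.001, "aperture":0}, {"aperture":0}], "only": "pos|force:"}}

```text
ee_pos: [0.5684, 0.0248, 0.0326]
force: [-1.6, 0.7, 2.1]
finger_force: 0.8
```

```bash
python3 - <<'E'
from h import *
edge(1,xs=np.linspace(-.04,-.015,20))
E
```

```text
scene 1 [122, 161, 146, 146, 142, 129, 126, 129, 161, 103, 127, 128, 128, 129, 131]
wrist 1 [209, 210, 209, 209, 211, 213, 188, 173, 171, 133, 170, 191, 186, 214, 169]
top 1 [175, 183, 188, 195, 190, 179, 176, 166, 168, 166, 170, 170, 169, 164, 192]
```

>>> {"name": "shift_gripper", "arguments": {"plan": [{"z":0.0007, "aperture":0}, {"aperture":0}, {"aperture":0}], "only": "pos|force:"}}

```text
ee_pos: [0.5685, 0.0248, 0.0325]
force: [-2.4, 0.0, 4.6]
finger_force: 2.6
```

```bash
python3 - <<'E'
from h import *
edge(1,xs=np.linspace(-.04,-.015,20))
print(sense()["force"],sense()["ee_pos"])
E
```

```text
scene 1 [122, 160, 148, 147, 143, 128, 126, 129, 160, 99, 128, 128, 128, 128, 131]
wrist 1 [209, 209, 209, 209, 210, 213, 186, 171, 170, 134, 171, 190, 187, 214, 169]
top 1 [175, 184, 188, 195, 189, 180, 176, 166, 168, 166, 169, 170, 168, 161, 191]
[-1.85766237 -0.33334816  4.93091643] [0.5684598  0.0247931  0.03249381]
```

>>> {"name": "shift_gripper", "arguments": {"plan": [{"z":0.0008, "aperture":0}, {"aperture":0}], "only": "pos|force:"}}

```text
ee_pos: [0.5685, 0.0248, 0.0324]
force: [-3.3, -0.7, 8.6]
finger_force: 4.2
```

>>> {"name": "shift_gripper", "arguments": {"plan": [{"z":-0.015, "aperture":0}, {"z":-0.015, "aperture":0}, {"y":-0.015, "aperture":0}, {"y":-0.015, "aperture":0}, {"y":-0.012, "aperture":0}, {"y":-0.008, "z":0.002, "aperture":0}, {"y":-0.005, "z":0.006, "aperture":0}, {"y":-0.002, "z":0.006, "aperture":0}, {"y":-0.001, "z":0.006, "aperture":0}, {"z":0.004, "aperture":0}, {"aperture":0}], "only": "pos|force:"}}

```text
ee_pos: [0.568, -0.0329, 0.0363]
force: [1.0, -0.0, -0.4]
finger_force: 0.0
```

```bash
python3 - <<'E'
from h import *
edge(1,xs=np.linspace(-.04,.04,20))
edge(2,xs=np.linspace(-.04,-.015,20))
E
```

```text
scene 1 [134, 161, 134, 133, 130, 124, 124, 127, 157, 79, 118, 118, 120, 121, 122]
wrist 1 [220, 220, 222, 183, 183, 183, 182, 178, 175, 175, 223, 170, 169, 168, 17]
top 1 [136, 135, 128, 125, 126, 138, 134, 136, 158, 177, 191, 173, 168, 167, 194]
scene 2 [106, 106, 101, 156, 155, 138, 126, 125, 145, 131, 148, 148, 139, 143, 129]
wrist 2 [221, 222, 222, 222, 223, 225, 219, 218, 220, 219, 220, 220, 188, 226, 220]
top 2 [182, 184, 190, 196, 201, 178, 174, 181, 179, 179, 188, 186, 190, 191, 185]
```

>>> {"name": "shift_gripper", "arguments": {"plan": [{"z":0.002, "aperture":0}, {"z":0.001, "aperture":0}, {"aperture":0}], "only": "pos|force:"}}

```text
ee_pos: [0.5682, -0.0332, 0.0337]
force: [0.3, -0.8, -0.6]
finger_force: 0.0
```

>>> {"name": "shift_gripper", "arguments": {"plan": [{"z":0.001, "aperture":0}, {"aperture":0}], "only": "pos|force:"}}

```text
ee_pos: [0.5683, -0.0332, 0.0328]
force: [-0.3, -0.6, 0.0]
finger_force: 0.0
```

>>> {"name": "shift_gripper", "arguments": {"plan": [{"z":0.001, "aperture":0}, {"aperture":0}], "only": "pos|force:"}}

```text
ee_pos: [0.5684, -0.0332, 0.0325]
force: [-1.9, -0.1, 4.9]
finger_force: 2.2
```

```bash
python3 - <<'E'
from h import *
edge(2,xs=np.linspace(-.04,-.015,20))
E
```

```text
scene 2 [106, 105, 100, 150, 152, 131, 125, 123, 146, 130, 148, 148, 139, 142, 128]
wrist 2 [219, 220, 219, 219, 220, 222, 212, 217, 214, 157, 218, 218, 187, 223, 220]
top 2 [183, 184, 189, 195, 196, 176, 168, 174, 181, 180, 180, 182, 187, 192, 182]
```

>>> {"name": "shift_gripper", "arguments": {"plan": [{"z":0.001, "aperture":0}, {"aperture":0}], "only": "pos|force:"}}

```text
ee_pos: [0.5685, -0.0332, 0.0324]
force: [-4.2, 0.5, 9.1]
finger_force: 4.7
```

>>> {"name": "shift_gripper", "arguments": {"plan": [{"z":-0.015, "aperture":0}, {"z":-0.018, "aperture":0}, {"y":-0.015, "aperture":0}, {"y":-0.015, "aperture":0}, {"y":-0.012, "z":0.001, "aperture":0}, {"y":-0.008, "z":0.004, "aperture":0}, {"y":-0.005, "z":0.006, "aperture":0}, {"y":-0.002, "z":0.006, "aperture":0}, {"y":-0.001, "z":0.006, "aperture":0}, {"z":0.006, "aperture":0}, {"z":0.002, "aperture":0}, {"aperture":0}], "only": "pos|force:"}}

```text
ee_pos: [0.5684, -0.091, 0.0329]
force: [0.1, -0.0, -0.3]
finger_force: 0.0
```

>>> {"name": "shift_gripper", "arguments": {"plan": [{"z":0.001, "aperture":0}, {"aperture":0}], "only": "pos|force:"}}

```text
ee_pos: [0.5687, -0.0911, 0.0326]
force: [-1.2, 1.7, 3.2]
finger_force: 1.9
```

>>> {"name": "shift_gripper", "arguments": {"plan": [{"z":0.001, "aperture":0}, {"aperture":0}], "only": "pos|force:"}}

```text
ee_pos: [0.5687, -0.0912, 0.0324]
force: [-3.5, 0.6, 9.1]
finger_force: 4.1
```

Lids 1–3 bottom out at the same height. Same again for lid 4.

>>> {"name": "shift_gripper", "arguments": {"plan": [{"z":-0.015, "aperture":0}, {"z":-0.018, "aperture":0}, {"y":-0.015, "aperture":0}, {"y":-0.015, "aperture":0}, {"y":-0.012, "z":0.001, "aperture":0}, {"y":-0.008, "z":0.004, "aperture":0}, {"y":-0.005, "z":0.006, "aperture":0}, {"y":-0.002, "z":0.006, "aperture":0}, {"y":-0.001, "z":0.006, "aperture":0}, {"z":0.006, "aperture":0}, {"z":0.002, "aperture":0}, {"aperture":0}], "only": "pos|force:"}}

```text
ee_pos: [0.5684, -0.149, 0.033]
force: [0.3, -0.3, 0.3]
finger_force: 0.0
```

>>> {"name": "shift_gripper", "arguments": {"plan": [{"z":0.001, "aperture":0}, {"aperture":0}], "only": "pos|force:"}}

```text
ee_pos: [0.5686, -0.1492, 0.0325]
force: [-1.7, 1.3, 3.9]
finger_force: 1.8
```

>>> {"name": "shift_gripper", "arguments": {"plan": [{"z":0.001, "aperture":0}, {"aperture":0}], "only": "pos|force:"}}

```text
ee_pos: [0.5687, -0.1492, 0.0324]
force: [-3.2, 1.6, 7.4]
finger_force: 4.0
```

>>> {"name": "shift_gripper", "arguments": {"plan": [{"z":-0.05, "aperture":0}, {"z":-0.05, "aperture":0}, {"x":0.015, "y":0.051, "aperture":0}, {"x":0.015, "y":0.051, "aperture":0}, {"x":0.015, "y":0.051, "aperture":0}, {"x":0.015, "y":0.051, "aperture":0}, {"x":0.0145, "y":0.051, "aperture":0}, {"aperture":0}, {"aperture":0}], "only": "pos|force:|time"}}

```text
time_s: 18.77
ee_pos: [0.4939, 0.1055, 0.1307]
force: [0.4, 0.0, 0.1]
finger_force: 0.0
```

```bash
python3 - <<'E'
from h import *
o=np.zeros((600,800,3),np.uint8)
o[:300,:440]=cv2.resize(camrig.camera("top")[170:245,255:365,::-1],(440,300),interpolation=cv2.INTER_CUBIC)
o[300:600,:400]=cv2.resize(camrig.camera("wrist")[:,:,::-1],(400,300))
o[:600,440:][0:480,:360]=cv2.resize(camrig.camera("scene")[165:285,275:365,::-1],(360,480),interpolation=cv2.INTER_CUBIC)
cv2.imwrite("pics/p6.png",o)
E
```

```text
(no output)
```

View pics/p6.png

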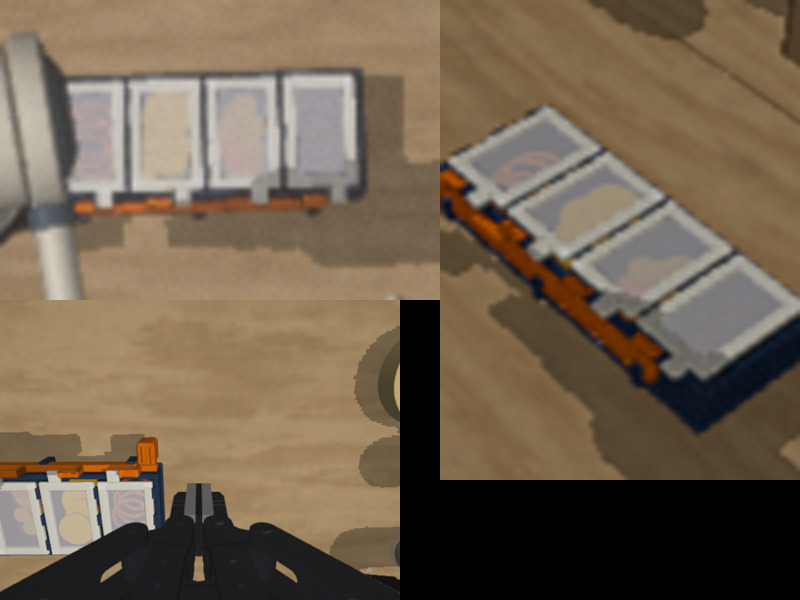

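All four lids lie flush, the case hasn't shifted. Now lower behind the lug and push.

>>> {"name": "shift_gripper", "arguments": {"plan": [{"z":0.038, "aperture":0}, {"z":0.038, "aperture":0}, {"z":0.02, "aperture":0}, {"z":0.018, "aperture":0}, {"y":-0.01, "aperture":0}, {"y":-0.01, "aperture":0}, {"aperture":0}], "only": "pos|force:|time"}}

```text
time_s: 19.8
ee_pos: [0.4948, 0.0849, 0.0184]
force: [-0.4, 0.4, 0.1]
finger_force: 0.0
```

>>> {"name": "shift_gripper", "arguments": {"plan": [{"y":-0.004, "aperture":0}, {"y":-0.004, "aperture":0}, {"aperture":0}], "only": "pos|force:|time"}}

```text
time_s: 20.18
ee_pos: [0.4938, 0.0776, 0.017]
force: [-0.1, -0.6, 0.3]
finger_force: 0.0
```

>>> {"name": "shift_gripper", "arguments": {"plan": [{"y":-0.004, "aperture":0}, {"y":-0.003, "aperture":0}, {"aperture":0}], "only": "pos|force:|time"}}

```text
time_s: 20.55
ee_pos: [0.4938, 0.0706, 0.0169]
force: [0.6, 0.4, 0.9]
finger_force: 0.2
```

>>> {"name": "shift_gripper", "arguments": {"plan": [{"y":-0.003, "aperture":0}, {"y":-0.003, "aperture":0}, {"aperture":0}], "only": "pos|force:"}}

```text
ee_pos: [0.4939, 0.0644, 0.0169]
force: [-0.1, -0.0, -0.3]
finger_force: 0.2
```

>>> {"name": "shift_gripper", "arguments": {"plan": [{"y":-0.002, "aperture":0}, {"aperture":0}], "only": "pos|force:"}}

```text
ee_pos: [0.4938, 0.0626, 0.0169]
force: [0.7, 0.3, 0.4]
finger_force: 0.4
```

>>> {"name": "shift_gripper", "arguments": {"plan": [{"y":-0.002, "aperture":0}, {"aperture":0}], "only": "pos|force:"}}

```text
ee_pos: [0.4938, 0.0606, 0.0169]
force: [0.8, 1.3, 0.4]
finger_force: 0.4
```

>>> {"name": "shift_gripper", "arguments": {"plan": [{"y":-0.002, "aperture":0}, {"aperture":0}], "only": "pos|force:"}}

```text
ee_pos: [0.4937, 0.0601, 0.0169]
force: [-0.8, 6.8, -0.0]
finger_force: 3.2
```

>>> {"name": "shift_gripper", "arguments": {"plan": [{"y":-0.002, "aperture":0}, {"aperture":0}], "only": "pos|force:"}}

```text
ee_pos: [0.4933, 0.0589, 0.0169]
force: [-2.2, 8.2, 1.2]
finger_force: 4.6
```

>>> {"name": "shift_gripper", "arguments": {"plan": [{"y":-0.001, "aperture":0}, {"aperture":0}], "only": "pos|force:"}}

```text
ee_pos: [0.4931, 0.0583, 0.0169]
force: [-3.4, 10.3, 2.7]
finger_force: 5.2
```

```bash
python3 - <<'E'
from h import *
a=cv2.imread("pics/top0.png");b=camrig.camera("top")[:,:,::-1];c=cv2.imread("pics/scene0.png");d=camrig.camera("scene")[:,:,::-1]
def org(im,r0,r1,c0,c1):
    h=cv2.inRange(cv2.cvtColor(np.ascontiguousarray(im[r0:r1,c0:c1]),cv2.COLOR_BGR2HSV),(5,170,110),(16,255,255))
    return np.argwhere(h)+[r0,c0]
for im in(a,b):
    p=org(im,218,236,262,350);print("top cols",p[:,1].min(),p[:,1].max(),len(p))
for im in(c,d):
    p=org(im,200,270,260,345);u=p@[.6,.8];print("scene max along",np.sort(u)[-5:],p[u.argmax()],p[u.argmin()])
X=[world([-.057,y,.04],(.568,-.056,0))[0] for y in(-.08,-.096)]
print(proj("scene",X),proj("top",X))
E
```

```text
top cols 268 336 178
top cols 296 341 21
scene max along [415.  415.2 415.8 416.4 416.6] [257 328] [211 265]
scene max along [417.  420.8 422.2 422.2 423.8] [261 334] [216 269]
[[323.97869431 255.42701992]
 [328.97283374 259.82202538]] [[333.63640604 221.7277309 ]
 [339.05002073 221.61298762]]
```

Hard stop reached: orange end moved 5 px top / 7 px scene, about 16 mm. Back off and verify numerically.

>>> {"name": "shift_gripper", "arguments": {"plan": [{"y":0.01, "aperture":0}, {"y":0.02, "aperture":0}, {"y":0.02, "aperture":0}, {"z":-0.05, "aperture":0}, {"z":-0.06, "aperture":0}, {"y":0.06, "z":-0.02, "aperture":0}, {"y":0.06, "aperture":0}, {"y":0.06, "aperture":0}, {"aperture":0}, {"aperture":0}], "only": "pos|force:|time"}}

```text
time_s: 23.52
ee_pos: [0.4937, 0.2847, 0.1462]
force: [0.5, 0.5, 0.0]
finger_force: 0.0
```

```bash
python3 - <<'E'
from h import *
def org(im):
    h=cv2.inRange(cv2.cvtColor(np.ascontiguousarray(im[218:236,262:350]),cv2.COLOR_BGR2HSV),(5,170,110),(16,255,255));p=np.argwhere(h);return p[:,1].min()+262,p[:,1].max()+262,len(p)
b=camrig.camera("top")[:,:,::-1];a=cv2.imread("pics/top0.png");print(org(a),org(b))
# case end edge at -y: dark->wood transition, before/after
for im in(a,b): print(im[195:215,340:352].mean((0,2)).round())
# predicted tabs/lids brightness per lid at shut (top): frame line near free edge
g=b.max(2)
for k in range(1,5):
    for n in("top","scene"):
        gi=g if n=="top" else camrig.camera("scene").max(2)
        r=[]
        for th in(0,.06,.12,.2,.3,.45):
            p=proj(n,world([lid(k,th,.051,x,.002) for x in np.linspace(-.035,.035,20)],(.568,-.0575,0))).astype(np.float32)
            r.append(int(np.median(cv2.remap(gi,p[:,0].copy(),p[:,1].copy(),1))))
        print(k,n,r)
E
```

```text
(np.int64(268), np.int64(336), 178) (np.int64(274), np.int64(341), 110)
[51. 54. 53. 49. 46. 58. 76. 93. 94. 95. 95. 95.]
[152. 153. 152. 142. 107.  63.  66.  86.  93.  93.  94.  93.]
1 top [160, 164, 174, 186, 192, 188]
1 scene [125, 162, 164, 146, 143, 146]
2 top [154, 155, 162, 174, 190, 197]
2 scene [127, 160, 165, 160, 158, 158]
3 top [155, 155, 158, 164, 181, 195]
3 scene [125, 161, 166, 152, 151, 144]
4 top [136, 134, 134, 135, 140, 146]
4 scene [113, 114, 111, 118, 129, 128]
```

```bash
python3 - <<'E'
from h import *
from scipy.optimize import minimize_scalar
def prof(im,r,c):
    x=im[r[0]:r[1],c[0]:c[1]].astype(float);return x
def shift(a,b,r,c,red):
    f=lambda im:(im[...,2].astype(float)-im[...,0]).clip(60) if red else im.astype(float).mean(2)
    A,B=f(a),f(b);A=cv2.GaussianBlur(A,(0,0),.7);B=cv2.GaussianBlur(B,(0,0),.7)
    def cost(s):
        M=np.float32([[1,0,s],[0,1,0]]);W=cv2.warpAffine(A,M,(560,420),flags=cv2.INTER_CUBIC)
        return ((W-B)[r[0]:r[1],c[0]:c[1]]**2).mean()
    s=np.arange(-3,9,.05);v=[cost(t) for t in s];return s[int(np.argmin(v))],min(v)
a=cv2.imread("pics/top0.png");b=camrig.camera("top")[:,:,::-1]
print("lug",shift(a,b,(224,233),(262,285),1))
print("bar end",shift(a,b,(218,226),(325,348),1))
print("case end",shift(a,b,(192,210),(345,350),0))
X=[world([-.08,y,.04],(.568,-.056,0))[0] for y in(.118,.102)];p=proj("top",X);print(p[1]-p[0])
E
```

```text
lug (np.float64(6.099999999999968), np.float64(248.34197657752264))
bar end (np.float64(-3.0), np.float64(213.6465942310599))
case end (np.float64(-0.05000000000001048), np.float64(40.030930397879175))
[ 5.40780358 -0.11350773]
```

The lug moved about 6 px, where full travel is 5.4 px plus a slight case shift, so the slide is home. Handing in.

```bash
python3 -c "
from station import bot, camrig, sense
print(bot.sign_off())"
```

```text
the job is handed in; nothing more can be done
None
```

I handed the job in with all four lids pressed down flush in order from the lug end and the orange lock slide pushed to its stop; the case shifted by 1–2 mm at most, the arm stayed clear of the jars, stamp and tape, and the judge returned no verdict.

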